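Tap the loose wedge of a knock-down display stand tight

TASK

One keyed joint of the wooden display-stand base is still loose: pick up the mallet from the cork pad and tap the pale wedge sideways, further into its slot, with light separate taps, drawing the mallet clear between them, until the gap at the joint is pulled shut and a further tap no longer moves the wedge. Use only the mallet on the wedge, never hit hard enough to bruise it, and lay the mallet back flat on the cork pad; leave the other things on the table where they are.

Things in the scene. Friction and masses are not known exactly. Their poses are not given: they have to be found in the camera images.
- stand: Near foot of the stand base, fixed (it does not slide): brown wooden beam across the robot's view, 234 mm long (y) x 40 (x) x 64 high, low toes (46 high) at both ends. Origin: middle of its underside, on the table. x points away from the robot along the stretcher, y to the left along the foot, z up; turned up to 12 degrees. The mallet head passes clear in front of the foot if kept at x < -22 mm.
- block_face (a point): Middle of the near face of the dark hardwood bearing block (66 mm along y) on the near side of the foot, at x = -32 mm in the stand's frame; the wedge's straight face bears on it. The real face lies up to 1.4 mm nearer or deeper than this from case to case, not measurable beforehand, so the wedge comes tight up to 7 mm earlier or later.
- slot_mouth (a point): Middle of the left-hand mouth of the slot, on the tenon's left side (y = +28 mm in the stand's frame). The tenon comes out of the block to x = -83, y from -28 to +28, z from 12 to 55 mm; the slot runs through it along y, z from 24 to 43. With an average block the wedge is tight with its butt at about y = +43 mm (15 mm out of the tenon).
- stretcher: Stretcher: brown bar 80 mm long between the two feet, one piece with the tenon and the far foot (whose joint is already wedged). It slides along the stand's x with about 2.5 N of drag; same axes as the stand; its origin meets the stand's origin when the joint is shut.
- shoulder (a point): Middle of the stretcher's shoulder, 34 mm up, which must come up against the far face of the near foot. In the stand's frame its x is 20 mm when the joint is shut, and 22 to 23 mm at the start (gap 2 to 3 mm).
- wedge: Loose pale wooden wedge, 120 mm long, 18 high, tapering 1 in 5 from 28 mm thick at the butt (left-hand end) to 4 mm at the tip (right). It stands loosely in the slot, butt 41 to 45 mm out of the tenon. Origin: underside of the butt end, middle of its thickness; y points from tip to butt, parallel to the stand's y, so it is driven towards -y (to the right); x away from the robot.
- wedge_butt (a point): Middle of the flat butt end (28 wide x 18 high), the place to tap, 33 mm above the table. The wedge slides freely at first, then at about 3 N while it draws the joint shut (13 mm or so), then stiffens by about 5 N per mm; 19 to 37 mm in all. Tapped with 14 to 20 N with the gap shut it is tight and stays by friction, squeezing the tenon with over 6 N; over 25 N bruises it.
- mallet: Small assembly mallet, about 0.3 kg, lying on the cork pad: dark wooden head 30 (x) x 80 (y) x 34 mm high; its two like black rubber tapping faces (28 x 32) are at y = -40 and +40 mm. Pale handle 18 wide, 22 high, from the head to x = -162 mm (towards the robot). Centre of mass in the head, 7 mm towards the handle. Origin: middle of the head's underside; z up.
- mallet_grip (a point): Place to grip the handle from above, across its 18 mm width, 32 mm from the head's middle, 17 mm above the mallet's underside. Grip firmly (50 N or more): taps at the head twist the handle in the fingers.
- mallet_head (a point): Middle of the mallet's head, 17 mm above its underside.
- cork_pad: Cork pad fixed on the table, 230 (x) x 130 (y) x 4 mm thick, left of the stand; origin: middle of its underside.
- tape_roll: Bystander: roll of beige masking tape lying flat, 103 mm across, 25 high; origin: middle of its underside.
- tape_measure: Bystander: yellow tape measure, 31x78x54 mm; origin: middle of its underside.
- spool_blue: Bystander: blue thread spool standing, 29 mm across, 50 high; origin: middle of its underside.
- spool_gold: Bystander: gold thread spool, same size.
- spool_white: Bystander: white thread spool, same size.
- glue_bottle: Bystander: small white glue bottle with a dark nozzle, standing, 35 mm across, 112 high; origin: middle of its underside.

How it is judged:
On the way, in this order (a step that is already met when the one before it is completed fails the run):
1. the held mallet taps the wedge (contact force between mallet and wedge above 2 N and contact force between the fingers and mallet above 1 N), for 0.02 s.
2. the mallet is drawn clear of the wedge (contact force between mallet and wedge below 0.05 N), for 0.1 s.
3. a further tap (over 6 N) with the held mallet, the joint being shut (gap under 0.7 mm) (contact force between mallet and wedge above 6 N and contact force between the fingers and mallet above 1 N and x of shoulder in the frame of stand below 0.0207 m), for 0.02 s.
At the end, for the whole second after the job is handed in: The shoulder is shut against the foot (gap under 0.7 mm), the wedge stays put and squeezes the tenon with more than 6 N, and the mallet lies flat and still on the cork pad, the middle of its head over the pad (5 mm or more inside its edges), nothing held (x of shoulder in the frame of stand below 0.0207 m and contact force between wedge and stretcher above 6 N and linear speed of wedge below 0.005 m/s and x of mallet in the frame of cork_pad between -0.105 and 0.105 m and y of mallet in the frame of cork_pad between -0.06 and 0.06 m and z of mallet in the frame of cork_pad between 0.001 and 0.009 m and angle between mallet's own z axis and vertical below 0.1 rad and linear speed of mallet below 0.01 m/s); the robot touches nothing.
It fails at once if the wedge is hit or pressed with more than 25 N by the mallet (contact force between mallet and wedge above 25 N).
It fails at once if the fingers or arm push the wedge (over 2 N) (contact force between any of the fingers, the arm and wedge above 2 N).
It fails at once if a bystander is moved more than 30 mm (distance of any of tape_roll, tape_measure, spool_blue, spool_gold, spool_white, glue_bottle from where it was at the start of the episode above 0.03 m).
It also fails if it takes over 45 s, if anything falls off the work surface, if the arm or the gripper's body presses on something with over 40 N, if the wrist force passes 120 N, or if a joint passes its speed limit or range.

ROBOT

A 7-joint arm with a two-finger parallel gripper is mounted at the origin on a cart in front of the work surface, level with it; the furniture and walls round the work are solid. World frame = base frame: x ahead of the robot, y to its left, z up, the work surface at z = 0. Lengths are in m, angles in rad, forces in N, time in s.
With the tool pointing down it reaches from about 0.375 to 0.925 m from the base axis. Payload 3.1 kg.
Tool frame: the origin (TCP) lies between the finger pads; the fingertips stand 19 mm ahead of it and the grasp point (between the pads) is the TCP; z points along the fingers, y is the line along which they close (so a half turn about z gives the same grasp; the last joint's range is limited). The gripper opens to 85 mm and grips with 20 to 120 N. Pads are 22 mm wide; open, the fingers measure 114 mm over their backs; the gripper's body (76 mm by 85 mm) begins 54 mm behind the grasp point. The pads swing forward as they close: fully open they stand 13 mm farther back than shut.
Start: joints at [-0.098, 0.383, 0.044, 1.598, -0.018, 1.161, -0.05], TCP at [0.65, 0, 0.221] pointing down, gripper open.
Joint ranges: [-2.61, 2.61], [-0.41, 2.15], [-1.48, 1.57], [0, 2.5], [-1.57, 4.71], [0.05, 1.97], [-2.85, 2.85]. Speed limits (rad/s): [2.79, 2.79, 3.14, 3.14, 3.14, 3.14, 3.14].

INTERFACE

Orientations are given as a unit quaternion [x, y, z, w].
In Python, from bench import move_ptp, movel, move_j, move_gripper, pause, inverse_kinematics, read_camera, camera_params, MotionError, sign_off, look_for, tip_of, read_time_s, read_qpos, read_joint_vel, read_effort, read_eef_pos, read_tcp_rot, read_ft_force, read_ft_torque, read_finger_gap, read_grasp_force gives the robot as it stands. Calls block until the motion is done:
- move_ptp(position, orientation): joint-space move of the TCP to a pose.
- movel(position, orientation=None, speed=0.15): straight line of the TCP; orientation=None keeps the orientation; speed is the mean speed in m/s.
- move_j(angles): joint-space move.
- move_gripper(opening, effort=None): finger opening in m; effort is the grip in N (None keeps the last); returns when the fingers have stopped.
- pause(seconds).
- inverse_kinematics(position, orientation): joint angles nearest the present ones, or None.
- read_camera(name): name is "scene" or "side" or "wrist"; returns the picture (480x640x3 uint8, red, green, blue); there is no depth.
- camera_params(name): a dict with "K" (3x3 intrinsics, pixels), "camera_from_world" (4x4, takes a point from world to camera coordinates). Camera axes: x right, y down, z forward; pixel columns grow to the right and rows downward; lengths in m; the calibration is good to about 2 mm. A picture is of the moment at which its call begins: read the wrist's pose just before it. camera_params takes no time and is no camera call; for the wrist camera it gives the pose at the moment of the call.
A pose or a line that the arm cannot do raises MotionError and nothing moves.
- sign_off(): hands the job in; it is judged then, once.
Trained networks look in the newest picture that a camera, given by its name, has taken for a name from the list of things; names that differ only in an ending like _2 or _b are one class to them, and where a whole thing is asked for, a point or a joint stands for the part that bears it (a point fixed in the world has none). Each returns a list of dicts, best first, with "confidence" (0 to 1); they miss things now and then, are a little off and sometimes report something else, mostly with a low value. They report only what shows in the picture. A call takes as long as a camera call.
- look_for(camera, name): "at" ([column, row] in pixels, amid what is visible of it).
- tip_of(camera, name): "at" ([column, row] in pixels: a listed point, or the origin of a listed thing).
Readings, each from a call of its own:
- read_time_s(): time.
- read_qpos(): joint angles.
- read_joint_vel(): joint speeds.
- read_effort(): joint torques, N m.
- read_eef_pos(): TCP position.
- read_tcp_rot(): TCP orientation.
- read_ft_force(): force on the tool from outside, world axes, zero at the start.
- read_ft_torque(): the same for the moment, N m.
- read_finger_gap(): finger opening in m.
- read_grasp_force(): force on a finger pad.
Only numpy, scipy, OpenCV 4.12 (cv2) and the standard library are available. Lean on these libraries where they do the work, as an engineer would, in place of code of your own. Each camera call takes 0.05 s, during which the arm holds its last target. There are 200 camera calls.

## Working session

There is one attempt and no reset: what is moved stays moved. The work goes in short steps, each a Python script; the robot and the scene stay as the last script left them, time stands still between calls to the robot, and variables do not carry over. Pictures are saved under pics/ and viewed, at most 13 in all, crops included, and the job is handed in when it is done.

```bash
ls; mkdir -p pics; cat > h.py <<'E'
from bench import *
import numpy as np, cv2
def ray(cam,px):
    P=camera_params(cam);K=np.array(P["K"]);T=np.array(P["camera_from_world"]);R=T[:3,:3]
    return -R.T@T[:3,3], R.T@np.linalg.inv(K)@np.array([px[0],px[1],1.])
def atz(cam,px,z):
    o,d=ray(cam,px); return o+d*(z-o[2])/d[2]
def tri(obs):
    A=np.zeros((3,3));b=np.zeros(3);rs=[ray(c,p) for c,p in obs]
    for o,d in rs:
        d=d/np.linalg.norm(d);M=np.eye(3)-np.outer(d,d);A+=M;b+=M@o
    x=np.linalg.solve(A,b)
    return x,max(np.linalg.norm(np.cross(x-o,d/np.linalg.norm(d))) for o,d in rs)
E
python3 - <<'E'
from h import *
ims=[]
Z=dict(block_face=None,slot_mouth=None,shoulder=.034,wedge_butt=.033,wedge=.024,mallet=.004,mallet_grip=.021,mallet_head=.021,cork_pad=0,stand=0,stretcher=0,tape_roll=0,tape_measure=0,spool_blue=0,spool_gold=0,spool_white=0,glue_bottle=0)
for c in("scene","side","wrist"):
    cv2.imwrite(f"pics/{c}0.png",read_camera(c)[:,:,::-1])
np.set_printoptions(precision=4,suppress=True)
for n,z in Z.items():
    obs=[]
    for c in("scene","side","wrist"):
        r=tip_of(c,n)
        if r and r[0]["confidence"]>.3:
            obs.append((c,r[0]["at"])); print(n,c,np.round(r[0]["at"],1),round(r[0]["confidence"],2),atz(c,r[0]["at"],z) if z is not None else "")
    if len(obs)>1: print("   TRI",*tri(obs))
print(read_time_s())
E
```

```text
pics
block_face scene [315.6 268.2] 0.83 
block_face side [353.4 241.2] 0.65 
block_face wrist [113.6 305.2] 0.86 
   TRI [ 0.4731 -0.0962  0.0345] 0.0034855020087981906
slot_mouth scene [305.  263.2] 0.76 
slot_mouth side [358.8 247.2] 0.7 
slot_mouth wrist [100.8 275.4] 0.98 
   TRI [ 0.4622 -0.0661  0.0365] 0.005509238084088738
shoulder scene [295.8 262.3] 0.69 [ 0.4532 -0.0367  0.034 ]
shoulder side [335.5 239.1] 0.96 [ 0.5244 -0.1037  0.034 ]
shoulder wrist [176.7 305.8] 0.86 [ 0.5287 -0.0978  0.034 ]
   TRI [ 0.503  -0.0631  0.0439] 0.05696589923330464
wedge_butt scene [292.2 264.3] 0.65 [ 0.4407 -0.0361  0.033 ]
wedge_butt side [358.3 256.8] 0.51 [ 0.4539 -0.019   0.033 ]
wedge_butt wrist [ 84.3 228.6] 0.59 [ 0.4588 -0.0271  0.033 ]
   TRI [ 0.4529 -0.028   0.026 ] 0.0042776689210095985
wedge scene [297.6 264.6] 0.7 [ 0.4594 -0.0365  0.024 ]
wedge side [355.2 258.9] 0.6 [ 0.4618 -0.0229  0.024 ]
wedge wrist [ 89.9 222.4] 0.82 [ 0.4594 -0.0244  0.024 ]
   TRI [ 0.4615 -0.0282  0.0209] 0.0046046062550569354
mallet scene [268.2 236.7] 0.59 [0.531  0.1777 0.004 ]
mallet side [315.
[... 1676 characters left out ...]
1163 0.    ]
   TRI [0.5788 0.2174 0.051 ] 0.225176218122229
spool_gold scene [328.2 229.7] 0.64 [0.6988 0.0817 0.    ]
spool_gold side [258.2 278.1] 0.59 [0.6863 0.0772 0.    ]
spool_gold wrist [367.6 108.5] 0.94 [0.6939 0.0675 0.    ]
   TRI [0.6908 0.0716 0.0018] 0.005512813942026593
spool_white scene [320.7 228.4] 0.47 [0.6888 0.1056 0.    ]
spool_white side [260.6 283.1] 0.66 [0.6741 0.0983 0.    ]
spool_white wrist [339.7  53.5] 0.74 [0.6699 0.1099 0.    ]
   TRI [0.6744 0.1037 0.0047] 0.008974192252092944
glue_bottle scene [459.2 285.4] 0.63 [ 0.7042 -0.3851  0.    ]
glue_bottle side [294.1 206.4] 0.73 [ 0.7012 -0.3802  0.    ]
   TRI [ 0.7031 -0.385  -0.0009] 0.001388157928732261
2.7
```

View pics/wrist0.png

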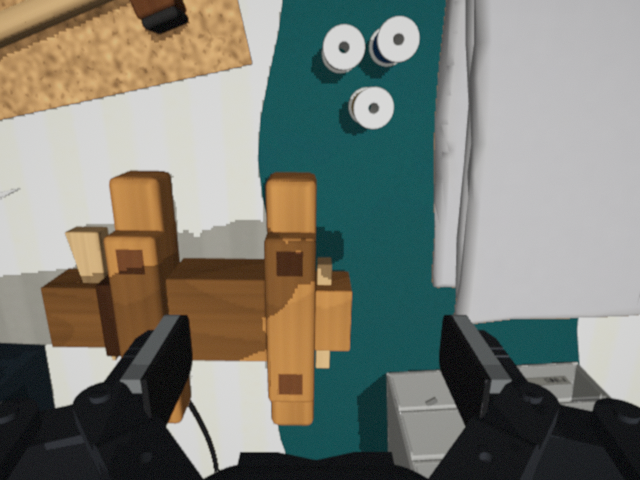

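```bash
python3 - <<'E'
from h import *
print(read_tcp_rot(),read_eef_pos(),ray("wrist",(320,240)), camera_params("wrist")["K"])
q=read_tcp_rot()
for p in [(.44,.05,.35),(.5,.05,.35),(.5,.05,.3),(.45,.08,.3)]: print(p,inverse_kinematics(p,q))
E
```

```text
[ 7.07093751e-01  7.07119811e-01 -1.87190093e-05 -2.63852546e-06] [6.49987608e-01 2.49636802e-06 2.21463886e-01] (array([0.650359  , 0.07905522, 0.37431999]), array([ 0.01068206, -0.32228314, -0.94674094])) [[431.14379979   0.         315.36253881]
 [  0.         431.14379979 234.1637887 ]
 [  0.           0.           1.        ]]
(0.44, 0.05, 0.35) [-1.99150146e-01 -1.10928899e-01 -6.69541176e-03  1.89145675e+00
 -7.41337442e-04  1.36109660e+00 -2.05613207e-01]
(0.5, 0.05, 0.35) [-1.89748479e-01  1.18176395e-02  7.95913706e-03  1.77471718e+00
 -7.89787798e-05  1.35509203e+00 -1.81736137e-01]
(0.5, 0.05, 0.3) [-1.86978389e-01  3.95427434e-02  5.25810354e-03  1.84863949e+00
 -2.00992492e-04  1.25344479e+00 -1.81624816e-01]
(0.45, 0.08, 0.3) [-2.39847268e-01 -5.21015465e-02 -2.55249221e-02  1.93972520e+00
 -1.38399215e-03  1.25398746e+00 -2.64869505e-01]
```

```bash
python3 - <<'E'
from h import *
np.set_printoptions(precision=4,suppress=True)
move_ptp((.46,.05,.27),read_tcp_rot())
cv2.imwrite("pics/w1.png",read_camera("wrist")[:,:,::-1])
Z=dict(block_face=.034,slot_mouth=.034,shoulder=.034,wedge_butt=.033,wedge=.024,mallet=.004,mallet_grip=.021,mallet_head=.021,cork_pad=0,stand=0,stretcher=0)
for n,z in Z.items():
    for r in tip_of("wrist",n)[:2]: print(n,np.round(r["at"],1),round(r["confidence"],2),atz("wrist",r["at"],z))
print(read_time_s())
for k in ((.46,.05),): pass
E
```

```text
block_face [326.6 325.3] 0.98 [ 0.4731 -0.0957  0.034 ]
slot_mouth [317.2 303. ] 0.79 [ 0.4633 -0.0704  0.034 ]
shoulder [381.9 325.4] 0.96 [ 0.5289 -0.0956  0.034 ]
wedge_butt [312.5 263.6] 0.85 [ 0.4582 -0.0282  0.033 ]
wedge_butt [327.6  76.6] 0.4 [0.4716 0.1425 0.033 ]
wedge [311.9 261.4] 0.85 [ 0.4574 -0.0294  0.024 ]
mallet [386.2  55.4] 0.74 [0.5245 0.1616 0.004 ]
mallet_grip [351.3  66. ] 0.79 [0.4919 0.1518 0.021 ]
mallet_head [390.7  47.1] 0.56 [0.5252 0.167  0.021 ]
mallet_head [380.3 330.7] 0.25 [ 0.529  -0.1091  0.021 ]
cork_pad [326.6  78.2] 0.58 [0.4708 0.1427 0.    ]
stand [354.9 312.1] 0.76 [ 0.5036 -0.0984  0.    ]
stand [382.2 327.3] 0.25 [ 0.5344 -0.1172  0.    ]
4.125
```

View pics/w1.png

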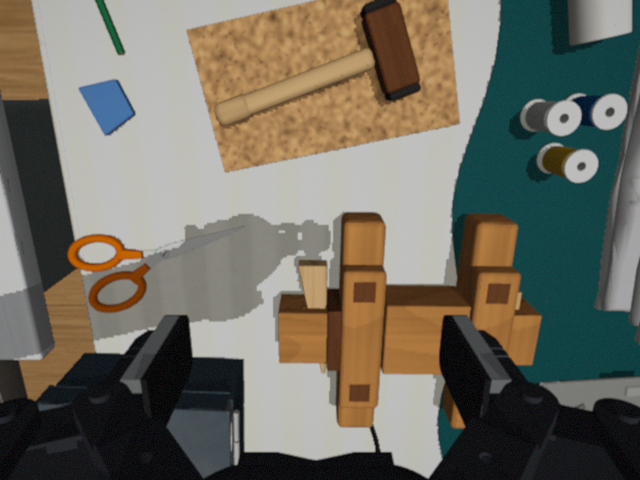

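```bash
python3 - <<'E'
import cv2,numpy as np
im=cv2.imread("pics/w1.png")
a=cv2.resize(im[200:440,265:425],None,fx=2.5,fy=2.5,interpolation=cv2.INTER_CUBIC)
b=cv2.resize(im[0:150,200:440],None,fx=1.66,fy=1.66*1,interpolation=cv2.INTER_CUBIC)
c=np.zeros((600,800,3),np.uint8);c[:a.shape[0],:a.shape[1]]=a;c[:b.shape[0],400:400+b.shape[1]]=b[:,:400]
cv2.imwrite("pics/w1c.png",c)
E
```

```text
(no output)
```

View pics/w1c.png

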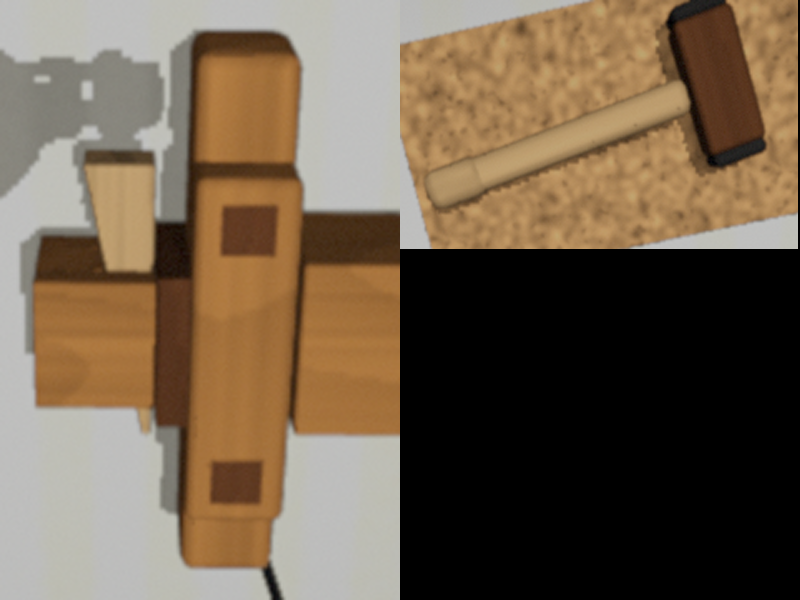

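```bash
python3 - <<'E'
from h import *
np.set_printoptions(precision=4,suppress=True)
f=lambda u,v,z: atz("wrist",(265+u/2.5,200+v/2.5),z)
g=lambda u,v,z: atz("wrist",(200+(u-400)/1.66,v/1.66),z)
for n,l in dict(footL=[(195,180,.064),(187,510,.064)],footR=[(301,180,.064),(282,517,.064)],tenU=[(37,281,.055),(155,279,.055)],tenD=[(35,407,.055),(154,407,.055)],buttTop=[(87,164,.042),(153,164,.042)],buttBot=[(84,151,.024),(153,152,.024)],wedgefar=[(153,164,.042),(155,270,.042)]).items():
    a,b=[f(*p) for p in l]; d=b-a; print(n,a[:2],b[:2],np.linalg.norm(d).round(4),np.degrees(np.arctan2(d[1],d[0])))
for n,l in dict(handle=[(447,186,.026),(680,100,.026)],headL=[(672,22,.038),(712,155,.038)],headR=[(733,5,.038),(762,138,.038)]).items():
    a,b=[g(*p) for p in l]; d=b-a; print(n,a[:2],b[:2],np.linalg.norm(d).round(4),np.degrees(np.arctan2(d[1],d[0])))
E
```

```text
footL [ 0.4852 -0.0236] [ 0.4848 -0.167 ] 0.1434 -90.16091454741857
footR [ 0.5234 -0.0236] [ 0.5231 -0.1704] 0.1468 -90.11798641328637
tenU [ 0.4264 -0.0691] [ 0.4714 -0.0682] 0.045 1.0773328328187253
tenD [ 0.4242 -0.1251] [ 0.4715 -0.1251] 0.0473 -0.005310956130674755
buttTop [ 0.4455 -0.0263] [ 0.4706 -0.0263] 0.0251 -0.009087716649131869
buttBot [ 0.4437 -0.0281] [ 0.4711 -0.0286] 0.0274 -0.9002527404747549
wedgefar [ 0.4706 -0.0263] [ 0.4718 -0.0713] 0.0449 -88.56554011553764
handle [0.3832 0.1137] [0.506  0.1563] 0.1299 19.15631424155506
headL [0.4994 0.1906] [0.522  0.1294] 0.0653 -69.78701143162465
headR [0.5285 0.198 ] [0.5469 0.1376] 0.0632 -73.06904636803208
```

```bash
cat >> h.py <<'E'
from scipy.spatial.transform import Rotation as Ro
def quat(yaw,s=1):  # tool x along s*mallet x, z down, mallet yaw in rad
    x=s*np.array([np.cos(yaw),np.sin(yaw),0]);z=np.array([0,0,-1.])
    return Ro.from_matrix(np.c_[x,np.cross(z,x),z]).as_quat()
E
python3 - <<'E'
from h import *
np.set_printoptions(precision=3,suppress=True)
y=np.radians(18.8)
for s in (1,-1):
    for p,a in(((.492,.1515,.12),y),((.492,.1515,.025),y),((.426,.06,.037),0),((.426,-.02,.037),0)): print(s,p,inverse_kinematics(p,quat(a,s)))
move_gripper(.05,100)
move_ptp((.492,.1515,.10),quat(y))
cv2.imwrite("pics/w2.png",read_camera("wrist")[:,:,::-1])
for n,z in dict(mallet_head=.021,mallet_grip=.021,wedge_butt=.033).items():
    for r in tip_of("wrist",n)[:1]: print(n,np.round(r["at"],1),round(r["confidence"],2),atz("wrist",r["at"],z))
print(read_time_s())
E
```

```text
1 (0.492, 0.1515, 0.12) [-0.321  0.255 -0.065  2.007  0.021  0.881 -1.64 ]
1 (0.492, 0.1515, 0.025) [-0.341  0.407 -0.043  2.052  0.027  0.683 -1.644]
1 (0.426, 0.06, 0.037) [-0.226  0.256 -0.011  2.242  0.005  0.643 -1.811]
1 (0.426, -0.02, 0.037) [-0.114  0.25   0.069  2.254 -0.029  0.639 -1.595]
-1 (0.492, 0.1515, 0.12) [-0.261  0.258 -0.131  2.004  0.043  0.883  1.483]
-1 (0.492, 0.1515, 0.025) [-0.259  0.411 -0.137  2.048  0.086  0.688  1.447]
-1 (0.426, 0.06, 0.037) [-0.203  0.257 -0.035  2.241  0.015  0.644  1.322]
-1 (0.426, -0.02, 0.037) [-0.09   0.25   0.043  2.253 -0.018  0.64   1.537]
mallet_head [314.5 176.4] 0.59 [0.528 0.163 0.021]
mallet_grip [313.4 234.8] 0.89 [0.496 0.153 0.021]
wedge_butt [573.  389.4] 0.7 [ 0.457 -0.027  0.033]
6.0667
```

View pics/w2.png

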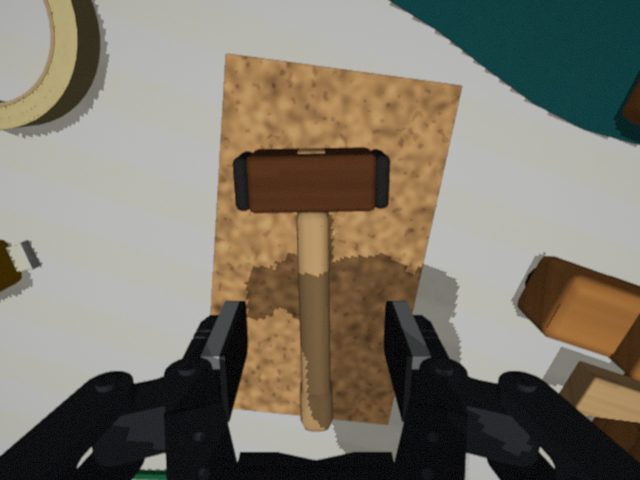

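```bash
python3 - <<'E'
from h import *
np.set_printoptions(precision=4,suppress=True)
y=np.radians(18.8); q=quat(y)
print([atz("wrist",p,.038)[:2] for p in((250,212),(375,210),(250,152),(375,152))])
movel((.494,.1525,.025),q)
print("ft",read_ft_force())
move_gripper(.0,100)
print(read_finger_gap(),read_grasp_force(),read_eef_pos(),read_ft_force())
movel((.494,.1525,.07),q)
print(read_finger_gap(),read_grasp_force(),read_ft_force(),read_ft_torque())
move_ptp((.426,.065,.07),quat(0))
cv2.imwrite("pics/w3.png",read_camera("wrist")[:,:,::-1])
for n,z in dict(mallet_head=.066,wedge_butt=.033,slot_mouth=.034).items():
    for r in tip_of("wrist",n)[:1]: print(n,np.round(r["at"],1),round(r["confidence"],2),atz("wrist",r["at"],z))
print(read_time_s())
E
```

```text
[array([0.5023, 0.1898]), array([0.5241, 0.129 ]), array([0.5319, 0.1983]), array([0.5518, 0.1397])]
ft [-0.8329 -0.1905  0.3072]
-0.00017675497207786565 0.0 [0.4941 0.1525 0.0252] [0.4701 0.0239 0.1603]
0.00019493810289964472 0.0 [ 0.3477 -0.8284 -0.3618] [-0.0304 -0.0116  0.0244]
mallet_head [78.2 38. ] 0.55 [0.5238 0.1444 0.066 ]
wedge_butt [514.6 198.3] 0.86 [ 0.4619 -0.024   0.033 ]
8.4167
```

View pics/w3.png

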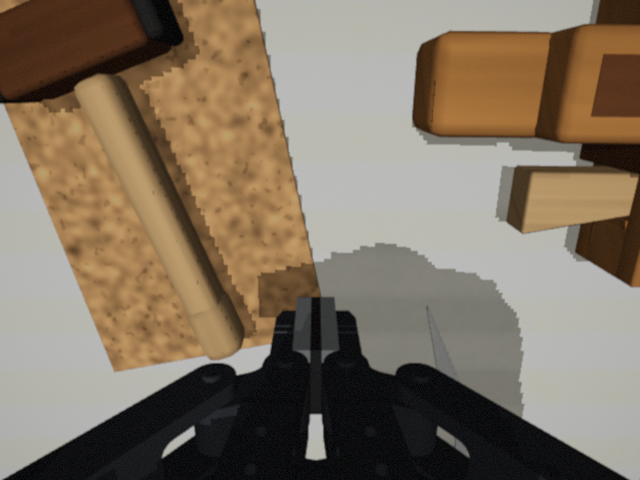

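```bash
python3 - <<'E'
from h import *
np.set_printoptions(precision=4,suppress=True)
for p in((100,80),(205,318),(225,352)): print([atz("wrist",p,z)[:2] for z in(.021,.03)])
P=camera_params("wrist");K=np.array(P["K"]);T=np.array(P["camera_from_world"])
p=read_eef_pos()
for dz in(0,-.019):
    c=T@np.r_[p+[0,0,dz],1];u=K@c[:3];print(u[:2]/u[2])
print(p,ray("wrist",(315,234)))
print(look_for("wrist","mallet")[:1],tip_of("wrist","mallet_grip")[:1])
E
```

```text
[array([0.5123, 0.161 ]), array([0.5121, 0.1568])]
[array([0.3945, 0.1238]), array([0.3995, 0.1212])]
[array([0.3739, 0.1146]), array([0.3798, 0.1124])]
[314.492  306.4688]
[314.6004 286.0697]
[0.4269 0.0662 0.07  ] (array([0.5066, 0.0659, 0.2229]), array([-0.3085,  0.0009, -0.9512]))
[{'at': [123.8, 90.9], 'confidence': 0.87}] [{'at': [116.0, 113.5], 'confidence': 0.61}]
```

```bash
python3 - <<'E'
from h import *
out=[]
for c in("scene","side"):
    im=read_camera(c)[:,:,::-1].copy()
    P=camera_params(c);K=np.array(P["K"]);T=np.array(P["camera_from_world"]);p=read_eef_pos()
    uv=[]
    for d in((0,0,0),(0,0,-.019)):
        u=K@(T@np.r_[p+d,1])[:3];uv.append(u[:2]/u[2])
    print(c,uv)
    x,y=map(int,uv[0]);s=60
    cr=cv2.resize(im[y-75:y+75,x-50:x+50],None,fx=4,fy=4,interpolation=cv2.INTER_CUBIC)
    for u in uv: cv2.circle(cr,tuple(int(v) for v in ((u-[x-50,y-75])*4)),3,(0,0,255),-1)
    out.append(cr)
cv2.imwrite("pics/c4.png",np.hstack(out)); print(read_finger_gap(),read_time_s())
E
```

```text
scene [array([262.97481369, 241.37658784]), array([263.47127603, 247.42571074])]
side [array([366.94836653, 261.01591931]), array([366.49597424, 268.16186635])]
-0.00024280534618879594 8.6167
```

View pics/c4.png

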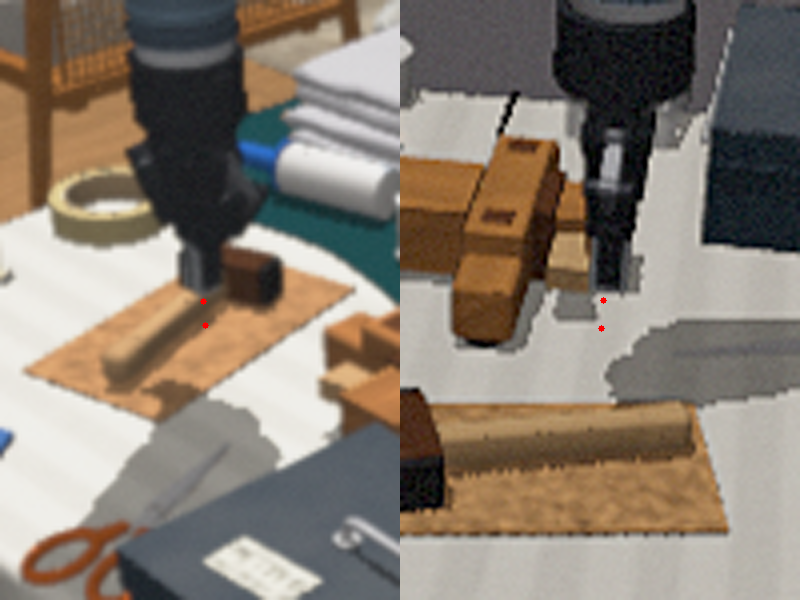

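```bash
python3 - <<'E'
from h import *
np.set_printoptions(precision=4,suppress=True)
y=np.radians(18.8); q=quat(y)
move_gripper(.045,100)
move_ptp((.494,.1525,.07),q)
cv2.imwrite("pics/w5.png",read_camera("wrist")[:,:,::-1])
for n,z in dict(mallet_head=.021,mallet_grip=.021).items():
    for r in tip_of("wrist",n)[:1]: print(n,np.round(r["at"],1),round(r["confidence"],2),atz("wrist",r["at"],z))
f0=read_ft_force();print(f0)
for z in (.03,.012,.006,.0):
    movel((.494,.153,z),q,speed=.08); f=read_ft_force(); print(z,f-f0,read_eef_pos())
    if abs(f-f0)[2]>6: break
move_gripper(.0,100)
print(read_finger_gap(),read_grasp_force(),read_eef_pos(),read_ft_force(),read_time_s())
E
```

```text
mallet_head [313.7 188.6] 0.69 [0.5278 0.1633 0.021 ]
[-0.2772 -0.4996  0.1008]
0.03 [ 0.4249  0.8355 -0.9594] [0.4939 0.1529 0.0298]
0.012 [ 0.3556  1.1301 -0.0927] [0.4933 0.1528 0.0114]
0.006 [-0.1744 -0.144   0.614 ] [0.4937 0.1529 0.0057]
0.0 [ 0.5856 -0.5239  0.2205] [ 0.4935  0.1529 -0.0004]
0.016072482901012985 97.60359764099121 [0.4941 0.1532 0.0004] [-0.8699 -0.8702  3.1159] 11.675
```

```bash
python3 - <<'E'
from h import *
np.set_printoptions(precision=4,suppress=True)
y=np.radians(18.8)
movel((.494,.153,.05),quat(y))
print(read_finger_gap(),read_grasp_force(),read_ft_force(),read_ft_torque())
move_ptp((.424,.075,.05),quat(0))
print(read_eef_pos())
cv2.imwrite("pics/w6.png",read_camera("wrist")[:,:,::-1])
c=(.05-.0)+.004+.017
for n,z in dict(mallet_head=c,wedge_butt=.033,slot_mouth=.034).items():
    for r in tip_of("wrist",n)[:1]: print(n,np.round(r["at"],1),round(r["confidence"],2),atz("wrist",r["at"],z))
print(read_finger_gap(),read_grasp_force(),read_time_s())
E
```

```text
0.015774131099907735 97.49975681304932 [-0.3555 -0.6655 -2.3355] [0.022  0.077  0.0034]
[0.4216 0.0735 0.0486]
mallet_head [312.2 239.2] 0.86 [0.4595 0.0762 0.071 ]
wedge_butt [563.7 204.8] 0.82 [ 0.4619 -0.025   0.033 ]
0.01598029897622397 97.49722123146057 12.8583
```

View pics/w6.png

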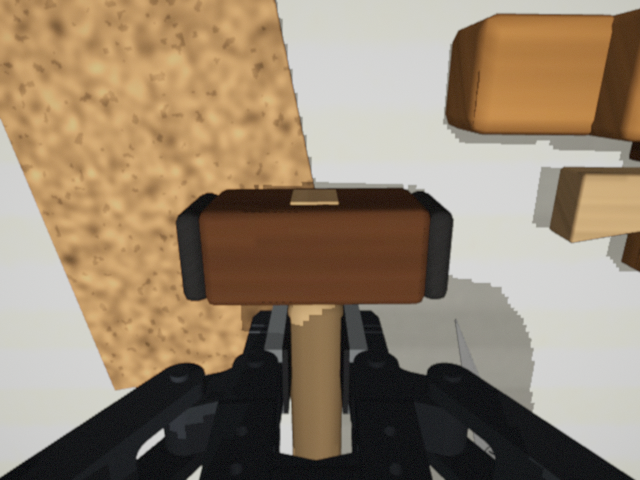

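```bash
cat > tap.py <<'E'
from h import *
X,Z=.4235,.012; Q=quat(0)
def fy(n=4):
    v=[]
    for _ in range(n): v.append(read_ft_force()[1]); pause(.01)
    return np.mean(v)
def go(y,s): movel((X,y,Z),Q,speed=s)
def tap(y,ymin,flim,f0,step=.002,fine=.0004,v=.02):
    """push from y towards -y until ymin or force flim; prints, returns (last y, force)"""
    f=0
    while y>ymin and f<flim:
        y-=step if f<5 else fine
        go(y,v); f=fy()-f0
        print("%.4f %.4f %.1f"%(y,read_eef_pos()[1],f),end=" | ")
    print(); return y,f
E
python3 - <<'E'
from tap import *
movel((X,.075,Z),Q); go(.028,.08); pause(.15)
f0=fy(8); print("f0",f0,read_eef_pos(),read_ft_force(),read_time_s())
y,f=tap(.026,.0,4.5,f0)
go(y+.012,.06); pause(.15); print("clear",fy()-f0,read_time_s(),read_finger_gap(),read_grasp_force())
open("f0","w").write(repr(float(f0)))
cv2.imwrite("pics/w7.png",read_camera("wrist")[:,:,::-1])
for n,z in dict(mallet_head=.033,wedge_butt=.033,slot_mouth=.034).items():
    for r in tip_of("wrist",n)[:1]: print(n,np.round(r["at"],1),round(r["confidence"],2),atz("wrist",r["at"],z))
E
```

```text
f0 -0.008485673060565704 [0.42353351 0.02870067 0.01200722] [-0.16999133  0.3772823  -2.36360366] 14.2167
0.0240 0.0239 0.2 | 0.0220 0.0219 0.1 | 0.0200 0.0199 -0.0 | 0.0180 0.0179 -0.2 | 0.0160 0.0159 0.5 | 0.0140 0.0139 -0.2 | 0.0120 0.0119 0.1 | 0.0100 0.0099 -0.3 | 0.0080 0.0079 -0.1 | 0.0060 0.0059 0.0 | 0.0040 0.0039 0.3 | 0.0020 0.0025 2.2 | -0.0000 0.0002 3.6 | 
clear 0.2778326302726604 18.5333 0.01580654919057692 97.7387273311615
mallet_head [314.2 240. ] 0.84 [0.45832982 0.01168061 0.033     ]
wedge_butt [474.8 237.7] 0.84 [ 0.45908203 -0.04004975  0.033     ]
```

View pics/w7.png

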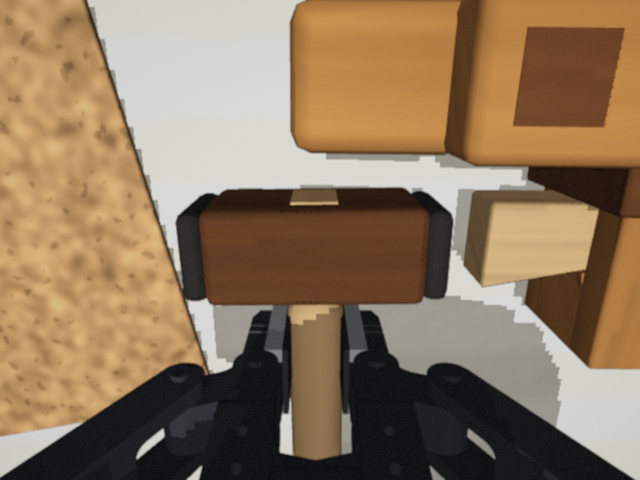

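```bash
python3 - <<'E'
from tap import *
f0=float(open("f0").read())
go(.002,.06)
y,f=tap(.001,-.0075,8,f0)
go(y+.008,.08); pause(.15); print("clear",fy()-f0,read_time_s())
go(y+.001,.04)
y,f=tap(y+.0005,y-.024,13,f0)
print(read_time_s(),read_finger_gap(),read_grasp_force())
E
```

```text
-0.0010 -0.0007 0.8 | -0.0030 -0.0025 3.4 | -0.0050 -0.0050 3.5 | -0.0070 -0.0073 3.2 | -0.0090 -0.0090 3.7 | 
clear -0.06342196053985939 20.95
-0.0105 -0.0091 4.8 | -0.0125 -0.0094 9.0 | -0.0129 -0.0094 9.7 | -0.0133 -0.0094 10.1 | -0.0137 -0.0095 11.3 | -0.0141 -0.0095 12.1 | -0.0145 -0.0095 12.6 | -0.0149 -0.0095 13.4 | 
23.5667 0.01613339398339376 98.53254318237305
```

```bash
python3 - <<'E'
from tap import *
f0=float(open("f0").read())
y,f=tap(-.0149,-.03,16.5,f0,fine=.0008)
go(-.001,.06); pause(.15); print("clear",fy()-f0,read_time_s())
go(-.0085,.03)
y,f=tap(-.0085,-.03,15.5,f0,step=.003,fine=.0015)
go(-.001,.06); pause(.1); print("clear",fy()-f0,read_time_s(),read_finger_gap())
cv2.imwrite("pics/w8.png",read_camera("wrist")[:,:,::-1])
for n,z in dict(wedge_butt=.033,shoulder=.034).items():
    for r in tip_of("wrist",n)[:1]: print(n,np.round(r["at"],1),round(r["confidence"],2),atz("wrist",r["at"],z))
E
```

```text
-0.0169 -0.0098 16.4 | -0.0177 -0.0098 18.2 | 
clear -0.4919246432489611 24.7417
-0.0115 -0.0094 5.0 | -0.0130 -0.0094 7.8 | -0.0145 -0.0096 10.9 | -0.0160 -0.0097 13.1 | -0.0175 -0.0098 15.5 | -0.0190 -0.0099 18.5 | 
clear 0.3416994766620799 27.475 0.015516959995813021
wedge_butt [460.1 237.1] 0.96 [ 0.45923149 -0.04891321  0.033     ]
```

View pics/w8.png

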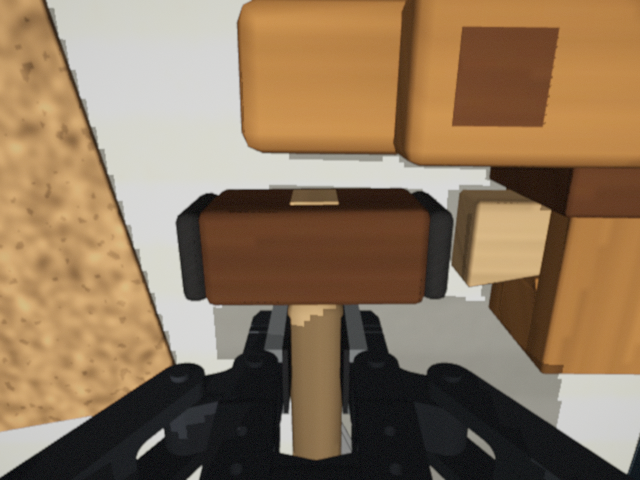

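```bash
python3 - <<'E'
from tap import *
movel((X,.01,Z),Q,speed=.15); movel((X,.01,.10),Q,speed=.25)
move_ptp((.455,-.05,.13),Q); pause(.1)
im=read_camera("wrist")[:,:,::-1]
r=tip_of("wrist","shoulder")[:1]; print(r)
P=camera_params("wrist");K=np.array(P["K"]);T=np.array(P["camera_from_world"])
u=K@(T@np.array([.5245,-.097,.06,1]))[:3];u=u[:2]/u[2];print(u,read_time_s(),read_eef_pos())
x,y=int(min(max(u[0],100),540)),int(min(max(u[1],75),405))
cv2.imwrite("pics/c9.png",cv2.resize(im[y-75:y+75,x-100:x+100],None,fx=4,fy=4,interpolation=cv2.INTER_CUBIC))
E
```

```text
[{'at': [407.4, 105.9], 'confidence': 0.92}]
[412.81221779 110.63090906] 28.975 [ 0.45286009 -0.04887896  0.12804812]
```

View pics/c9.png

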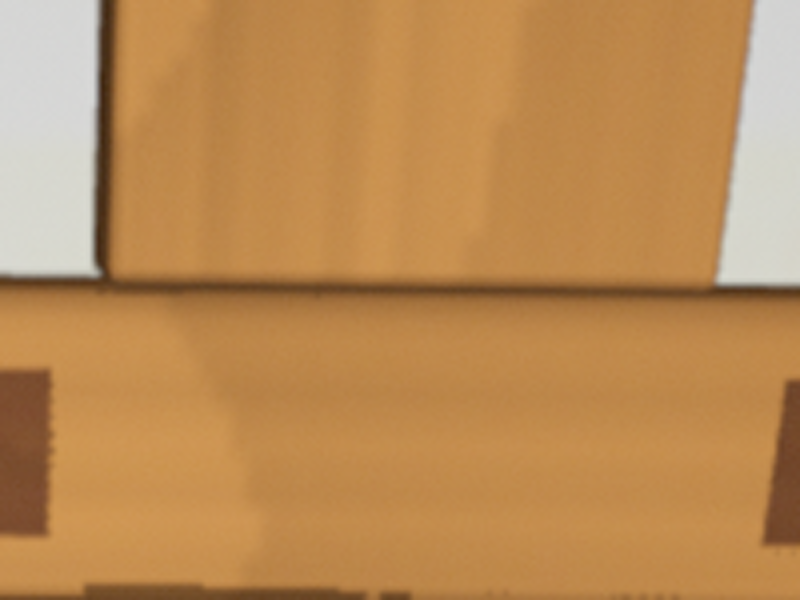

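```bash
python3 - <<'E'
from tap import *
np.set_printoptions(precision=4,suppress=True)
q=quat(np.radians(18.8))
move_ptp((.494,.153,.06),q)
movel((.494,.153,.008),q,speed=.1); pause(.1); f=read_ft_force()[2]
for z in(.004,.002,.0005,-.0005):
    movel((.494,.153,z),q,speed=.04); d=read_ft_force()[2]-f; print(z,d)
    if d>1.5: break
move_gripper(.045); movel((.494,.153,.08),q,speed=.15); pause(.2)
cv2.imwrite("pics/w10.png",read_camera("wrist")[:,:,::-1])
for n,z in dict(mallet_head=.021,cork_pad=0).items():
    for r in tip_of("wrist",n)[:1]: print(n,np.round(r["at"],1),round(r["confidence"],2),atz("wrist",r["at"],z))
print(read_time_s(),read_grasp_force())
E
```

```text
0.004 -0.18982727948531108
0.002 0.37658648059002164
0.0005 -0.49584510420027295
-0.0005 6.970066350741501
mallet_head [314.8 187.8] 0.67 [0.5265 0.1639 0.021 ]
cork_pad [317.  275.4] 0.58 [0.4736 0.1446 0.    ]
33.0417 0.0
```

View pics/w10.png

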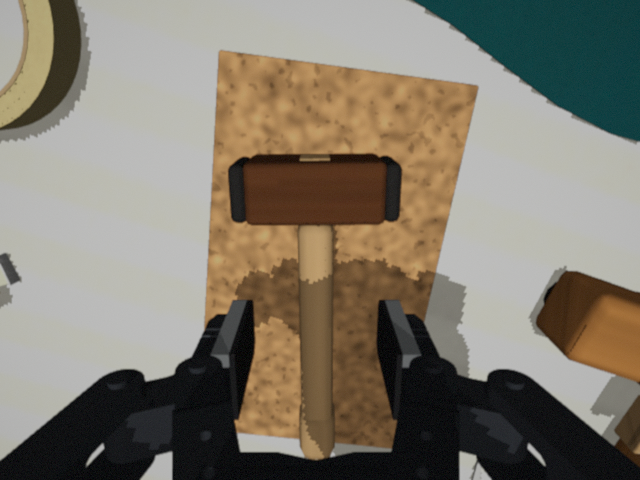

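The mallet lies flat on the pad with its head well inside the edges (head at about column 315, row 188), and the gripper is clear of it.

```bash
python3 -c "
from bench import *
print(sign_off())"
```

```text
the job is handed in; nothing more can be done
None
```

The job is handed in at about 33 s, and the verdict was not shown: the joint looks shut from above, the wedge held its place against a second tap of about 18 N, and the mallet lies flat on the cork pad; my first grasp closed on air because the fingertips sit about 26 mm higher than stated, and I corrected for that.

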